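Put the mixed-up parts back on their own mats

ROBOT

A 6-joint arm with a two-finger parallel gripper is mounted at the origin on a cart in front of the work surface, level with it; the furniture and walls round the work are solid. World frame = base frame: x ahead of the robot, y to its left, z up, the work surface at z = 0. Lengths are in m, angles in rad, forces in N, time in s.
With the tool pointing down it reaches from about 0.275 to 0.825 m from the base axis. Payload 5.2 kg.
Tool frame: the origin (TCP) lies between the finger pads; the fingertips stand 25 mm ahead of it and the grasp point (between the pads) lies 6 mm ahead of it; z points along the fingers, y is the line along which they close (so a half turn about z gives the same grasp; the last joint's range is limited). The gripper opens to 93 mm and grips with 3 to 60 N. Pads are 15 mm wide; open, the fingers measure 128 mm over their backs; the gripper's body (75 mm by 188 mm) begins 65 mm behind the grasp point.
Start: joints at [0.9, 0.259, 1.535, -0, 1.348, -0.203], TCP at [0.248, 0.491, 0.244] pointing down, gripper open.
Joint ranges: [-3.14, 3.14], [-0.91, 2.08], [0.19, 2.58], [-1.22, 4.36], [0.22, 2.71], [-3.12, 3.12]. Speed limits (rad/s): [2.57, 2.57, 3.14, 3.14, 3.14, 3.14].

INTERFACE

Orientations are given as a 3x3 rotation matrix whose columns are the frame's x, y, z axes.
In Python, from bench import r, viewer, ticket gives the robot as it stands. The module is installed in compiled form; this text tells all that it offers.
- The arm moves only by the tool move_arm, never from a script. Its argument "series" is a list of rows, each an object with "xyz": the shift along the world's x, y, z in m, a list of three; "rotation": the turn, a rotation vector about the world's x, y, z in degrees, a list of three; "jaw": the opening, from -1 (shut) to 1 (fully open). In form: [{"xyz": [dx, dy, dz], "rotation": [ax, ay, az], "jaw": jaw}, ...]. A call has 1 to 12 rows; each row is the pose to reach, as a shift and turn from the pose commanded when the call began; what a row does not reach only later rows make up. A row lasts 1/12 s, in which the tool goes at most 41.7 mm and 7.16 degrees, less where a joint would pass 70% of its speed; a pose out of reach is approached as far as the arm can. A call with a gripper value outside its range is refused whole. The fingers move at their own pace and stop on an object; "grip_force" is the grip in N (left out, the last holds). Time passes only in rows, so rows that repeat a pose let the fingers close. It gives the time, the measured TCP pose, the force, the opening and the grip force at its end, in the units of the state.
- r.read_state(): the state, without advancing time (a new reading comes with each control period).
- viewer.grab_frame(name): name is "side" or "top"; returns a dict with "pixels" (480x640x3 uint8, red, green, blue), "range_z" (480x640 float32, m along the optical axis (not along the pixel's ray), 0 where there is no reading), "fx", "fy", "cx", "cy" (pixels), "extrinsics" (4x4, takes a point from world to camera coordinates). Camera axes: x right, y up, looking along -z (the intrinsics and any distortion apply to the point x, -y, -z); pixel columns grow to the right and rows downward; lengths in m; the calibration is good to about 2 mm. A picture is of the moment at which its call begins.
- ticket.close_job(): hands the job in; it is judged then, once.
Trained networks look in a picture, given as the dict that the camera call returned (one of the last four; its "shot" number tells which), for a name from the list of things; names that differ only in an ending like _2 or _b are one class to them, and where a whole thing is asked for, a point or a joint stands for the part that bears it (a point fixed in the world has none). Each returns a list of dicts, best first, with "p" (0 to 1); they miss things now and then, are a little off and sometimes report something else, mostly with a low value. They report only what shows in the picture. A call takes as long as a camera call. They do not tell look-alikes from the thing itself.
- viewer.search_frame(picture, target): "xyz" ([x, y, z] in m, in the coordinates of the camera as it stood for that picture, good to about 4 mm: the middle of the surface that is visible of it).
- viewer.outline_of(picture, target): "mask" (480x640 bool, what is visible of it).
- viewer.mark_of(picture, target): "xyz" ([x, y, z] in m, in the coordinates of the camera as it stood for that picture, good to about 4 mm: a listed point, or the origin of a listed thing).
The state is a dict: "time_s": time; "joint_pos": joint angles; "qd": joint speeds; "tau": joint torques, N m; "position": TCP position; "tool_rot": TCP orientation; "force": force on the tool from outside, world axes, zero at the start; "wrist_torque": the same for the moment, N m; "width": finger opening in m; "grasp_force": force on a finger pad.
Only numpy, scipy, OpenCV 4.12 (cv2) and the standard library are available. Lean on these libraries where they do the work, as an engineer would, in place of code of your own. Each camera call takes 0.05 s, during which the arm holds its last target. There are 200 camera calls.

TASK

The parts stripped for the overhaul have been set out wrongly, some of them on one another's mats. Put each on its own mat, lying flat in the middle with nothing else on that mat: the bearing on the blue mat, the spark plug on the white mat, the pale yellowish bolt on the green mat and the dark grey-brown bolt on the yellow mat. Leave the red knob and the bottle cap where they are.

Things in the scene. Friction and masses are not known exactly. Their poses are not given: they have to be found in the camera images.
- dark_bolt: Dark grey-brown hex bolt, 57 mm long, 19 mm wide and 17 mm high over the head, about 50 g. Lies on its side, loose. Origin: middle of its length and width, on its underside; y runs along its length, x across it, z up. 
- pale_bolt: Pale yellowish (zinc-plated) hex bolt, 54 mm long, 22 mm wide and 20 mm high over the head, about 50 g. Lies on its side, loose. Origin: middle of its length and width, on its underside; y runs along its length, x across it, z up. 
- spark_plug: Used spark plug, white insulator and dark hexagon, 70 mm long, 26 mm wide, 23 mm high, about 50 g. Lies on its side, loose. Origin: middle of its length and width, on its underside; y runs along its length, x across it, z up. 
- bearing: Steel ball bearing lying flat, 62 mm outside diameter, 16 mm thick, about 190 g, solid to the touch (no way through the bore). Loose. Origin: centre of its underside, z up along its axis.
- mat_blue: Round flat parts mat, 96 mm across and 6 mm thick, fixed to the bench; blue top with a thin dark ring of 60 mm about its middle and a dark rubber edge. Origin: centre of its underside, z up; its top is 6 mm above it.
- mat_white: Round flat parts mat, 96 mm across and 6 mm thick, fixed to the bench; white top with a thin dark ring of 60 mm about its middle and a dark rubber edge. Origin: centre of its underside, z up; its top is 6 mm above it.
- mat_green: Round flat parts mat, 96 mm across and 6 mm thick, fixed to the bench; green top with a thin dark ring of 60 mm about its middle and a dark rubber edge. Origin: centre of its underside, z up; its top is 6 mm above it.
- mat_yellow: Round flat parts mat, 96 mm across and 6 mm thick, fixed to the bench; yellow top with a thin dark ring of 60 mm about its middle and a dark rubber edge. Origin: centre of its underside, z up; its top is 6 mm above it.
- red_knob: Red ball knob standing on its neck on the bench, 34 mm across, 37 mm high, loose; leave it alone. Origin: centre of its underside.
- bottle_cap: Grey round bottle cap with a dark rim lying on the bench, 26 mm across, 8 mm high, loose; leave it alone. Origin: centre of its underside.
Things that resemble listed ones, but are neither listed nor needed, are in the scene too. What is shaped like the spark_plug but orange or pink is not meant. Leave any purple look-alike of the pale_bolt alone.

How it is judged:
At the end, for the whole second after the job is handed in: Bearing on blue, plug on white, pale bolt on green, dark bolt on yellow: each at rest on its mat, origin within 15 mm of the mat's centre in plan, lying flat (bearing within 0.12 rad, the others' length within 0.22 rad of level). Knob and cap within 20 mm of their start (horizontal distance between dark_bolt and mat_yellow below 0.015 m and contact force between dark_bolt and mat_yellow above 0.05 N and linear speed of each of dark_bolt, bearing, spark_plug, pale_bolt below 0.02 m/s and angle between dark_bolt's own y axis and vertical between 1.35 and 1.79 rad and horizontal distance between bearing and mat_blue below 0.015 m and contact force between bearing and mat_blue above 0.05 N and angle between bearing's own z axis and vertical below 0.12 rad and horizontal distance between spark_plug and mat_white below 0.015 m and contact force between spark_plug and mat_white above 0.05 N and angle between spark_plug's own y axis and vertical between 1.35 and 1.79 rad and horizontal distance between pale_bolt and mat_green below 0.015 m and contact force between pale_bolt and mat_green above 0.05 N and angle between pale_bolt's own y axis and vertical between 1.35 and 1.79 rad and distance of each of red_knob, bottle_cap from where it was at the start of the episode below 0.02 m); the robot touches nothing.
It fails at once if the red knob is moved by more than 20 mm (distance of red_knob from where it was at the start of the episode above 0.02 m).
It fails at once if the bottle cap is moved by more than 20 mm (distance of bottle_cap from where it was at the start of the episode above 0.02 m).
It also fails if it takes over 112 s, if anything falls off the work surface, if the arm or the gripper's body presses on something with over 40 N, if the wrist force passes 120 N, or if a joint passes its speed limit or range.

## Working session

There is one attempt and no reset: what is moved stays moved. The work goes in short steps, Python scripts to look and compute and a tool call to move; the robot and the scene stay as the last step left them, time stands still between calls to the robot, and variables do not carry over. Pictures are saved under pics/ and viewed, at most 14 in all, crops included, and the job is handed in when it is done.

Besides the shell and the picture viewer there is one more tool, called after "Emit:" by a JSON object that holds its "name" and its "arguments", one argument or row to a line. move_arm: Moves the arm, as the interface text tells. Its arguments: {"type":"object","properties":{"series":{"type":"array","items":{"type":"object","properties":{"xyz":{"type":"array","items":{"type":"number"}},"rotation":{"type":"array","items":{"type":"number"}},"jaw":{"type":"number"}}}},"grip_force":{"type":"number"}},"required":["series"]}

```bash
mkdir -p pics; cat > h.py <<'E'
import numpy as np, cv2
from bench import r, viewer, ticket
def world(f,u,v,z=None):
    # pixel -> world via depth
    u=np.atleast_1d(u);v=np.atleast_1d(v)
    d=f["range_z"][v.astype(int),u.astype(int)]
    pc=np.stack([(u-f["cx"])/f["fx"]*d,-(v-f["cy"])/f["fy"]*d,-d,np.ones_like(d)])
    return (np.linalg.inv(f["extrinsics"])@pc)[:3].T
def cam2w(f,p): return (np.linalg.inv(f["extrinsics"])@np.r_[p,1])[:3]
def pix(f,p):
    c=f["extrinsics"]@np.r_[p,1]; return f["cx"]-c[0]/c[2]*f["fx"], f["cy"]+c[1]/c[2]*f["fy"]
def save(f,n): cv2.imwrite(n,f["pixels"][:,:,::-1])
E
python3 - <<'E'
from h import *
f=viewer.grab_frame("top"); save(f,"pics/top0.png")
g=viewer.grab_frame("side"); save(g,"pics/side0.png")
print(f.keys(),f["fx"],f["extrinsics"].round(3))
for n in ["dark_bolt","pale_bolt","spark_plug","bearing","mat_blue","mat_white","mat_green","mat_yellow","red_knob","bottle_cap"]:
    for m in viewer.mark_of(f,n)[:5]:
        p=cam2w(f,m["xyz"]); print(n,round(m["p"],2),p.round(3),np.round(pix(f,p)))
E
```

```text
dict_keys(['pixels', 'range_z', 'fx', 'fy', 'cx', 'cy', 'extrinsics', 'shot']) 553.4871299538088 [[-0.017 -1.    -0.006  0.019]
 [ 0.977 -0.017  0.214 -0.512]
 [-0.214 -0.002  0.977 -0.968]
 [ 0.     0.     0.     1.   ]]
dark_bolt 0.56 [0.617 0.302 0.006] [166. 196.]
pale_bolt 0.73 [ 0.673 -0.088 -0.003] [362. 167.]
pale_bolt 0.68 [ 0.623 -0.013 -0.002] [325. 192.]
spark_plug 0.66 [ 0.47  -0.174  0.006] [411. 265.]
spark_plug 0.59 [ 0.616 -0.148  0.001] [393. 193.]
spark_plug 0.54 [ 0.336 -0.18   0.002] [417. 336.]
spark_plug 0.51 [ 0.476 -0.311 -0.003] [480. 262.]
bearing 0.73 [0.488 0.13  0.007] [252. 259.]
mat_blue 0.44 [0.488 0.131 0.003] [252. 259.]
mat_white 0.89 [ 0.477  0.137 -0.002] [249. 265.]
mat_green 0.59 [ 0.466 -0.174  0.001] [410. 268.]
mat_yellow 0.59 [ 0.443 -0.01  -0.002] [325. 281.]
mat_yellow 0.47 [ 0.468 -0.177 -0.   ] [411. 267.]
red_knob 0.67 [ 0.613  0.16  -0.002] [238. 198.]
bottle_cap 0.46 [ 0.614 -0.145  0.   ] [391. 194.]
```

View pics/top0.png

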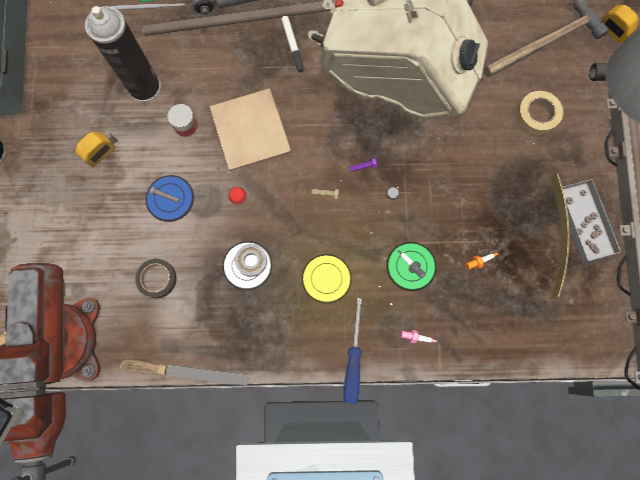

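View pics/side0.png

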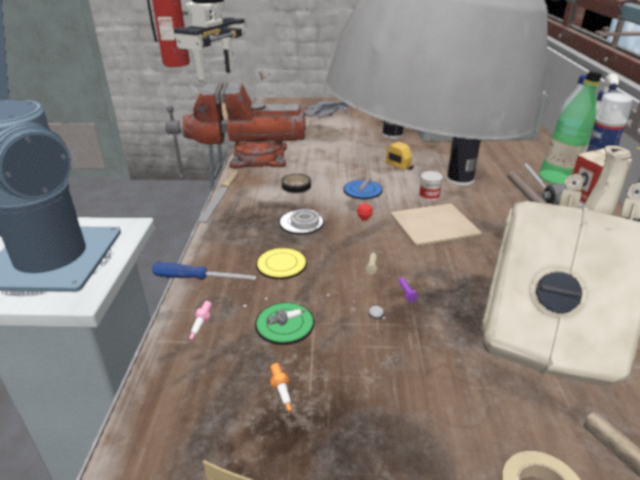

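The top view candidates:
- **Plug:** the white/dark one on green at (412,264). The orange one at (482,261) and the pink one at (418,337) are rejected.
- **Pale bolt:** (325,192). The purple one at (362,165) is rejected.
- **Bearing:** on white at (250,261). The dark tape ring at (155,278) is rejected.
- **Dark bolt:** the only candidate is on blue at (165,194).

The yellow mat is free, so the order is dark bolt, bearing, plug, pale bolt.

```bash
cat >> h.py <<'E'
HSV={"mat_blue":((105,120,60),(125,255,255)),"mat_green":((50,100,60),(85,255,255)),"mat_yellow":((22,120,120),(34,255,255)),"mat_white":((0,0,195),(180,45,255))}
def mats(f):
    # hull of top's colour near the middle of bench, ellipse centre -> world at z=6 mm
    hsv=cv2.cvtColor(f["pixels"],cv2.COLOR_RGB2HSV); out={}
    for n,(a,b) in HSV.items():
        m=cv2.inRange(hsv,a,b); m[:150]=0; m[320:]=0; m[:,:130]=0; m[:,460:]=0
        c=max(cv2.findContours(m,cv2.RETR_EXTERNAL,cv2.CHAIN_APPROX_NONE)[0],key=cv2.contourArea)
        e=cv2.fitEllipse(cv2.convexHull(c)); out[n]=(plane(f,e[0],.006),e[1])
    return out
def plane(f,uv,z):
    E=np.linalg.inv(f["extrinsics"]); d=E[:3,:3]@np.array([(uv[0]-f["cx"])/f["fx"],-(uv[1]-f["cy"])/f["fy"],-1]); o=E[:3,3]
    return (o+d*(z-o[2])/d[2])[:3]
def part(f,n,near,zmin):
    # network mask nearest to a pixel, depth points above zmin -> world min-area rectangle
    best=None
    for o in viewer.outline_of(f,n):
        v,u=np.nonzero(o["mask"]); d=np.hypot(u.mean()-near[0],v.mean()-near[1])
        if best is None or d<best[0]: best=(d,u,v,o["p"])
    d,u,v,p=best; P=world(f,u,v); P=P[(P[:,2]>zmin)&(P[:,2]<.05)]
    (c,s,a)=cv2.minAreaRect(P[:,:2].astype(np.float32)); 
    w=np.linalg.svd(P[:,:2]-P[:,:2].mean(0),full_matrices=False)[2][0]
    print(n,"p%.2f n%d pixd %.1f"%(p,len(P),d),"rect",np.round(c,4),np.round(s,4),"mean",P.mean(0).round(4),"axis deg %.1f"%(np.degrees(np.arctan2(w[1],w[0]))%180),"ztop %.4f"%np.percentile(P[:,2],97))
    return P
E
python3 - <<'E'
from h import *
s=r.read_state(); print(s["position"],s["tool_rot"],s["width"])
f=viewer.grab_frame("top")
for n,c in mats(f).items(): print(n,c[0].round(4),np.round(c[1],1))
P=part(f,"dark_bolt",(165,194),.009);part(f,"pale_bolt",(325,192),.003);part(f,"spark_plug",(412,264),.009);part(f,"bearing",(250,261),.012)
vv,uu=np.mgrid[230:400,0:130]; W=world(f,uu.ravel(),vv.ravel()); print("vise zmax",np.percentile(W[:,2],[50,99,100]))
tiles=[cv2.resize(f["pixels"][y-25:y+25,x-32:x+32],(384,300),interpolation=cv2.INTER_CUBIC) for x,y in [(165,194),(250,261),(412,264),(335,185)]]
cv2.imwrite("pics/crop.png",np.vstack([np.hstack(tiles[:2]),np.hstack(tiles[2:])])[:,:,::-1])
E
```

```text
[0.24799412 0.49091873 0.24366488] [[-8.92552531e-01  4.50943432e-01  1.27050588e-05]
 [ 4.50943432e-01  8.92552531e-01  6.35075959e-07]
 [-1.10535491e-05  6.29610148e-06 -1.00000000e+00]] 0.0928655994883032
mat_blue [0.6135 0.2955 0.006 ] [42.  45.2]
mat_green [ 0.4686 -0.1758  0.006 ] [45.4 47.4]
mat_yellow [ 0.4475 -0.012   0.006 ] [46.5 47.5]
mat_white [0.4758 0.1402 0.006 ] [44.7 46.5]
dark_bolt p0.47 n131 pixd 2.8 rect [0.6178 0.3022] [0.0561 0.0129] mean [0.6179 0.3065 0.016 ] axis deg 68.9 ztop 0.0227
pale_bolt p0.47 n161 pixd 1.2 rect [ 0.6184 -0.0129] [0.0514 0.0168] mean [ 0.6164 -0.0148  0.0123] axis deg 80.7 ztop 0.0207
spark_plug p0.81 n200 pixd 66.3 rect [ 0.474  -0.3031] [0.0256 0.0534] mean [ 0.4728 -0.2984  0.0169] axis deg 112.1 ztop 0.0237
bearing p0.65 n685 pixd 0.9 rect [0.4825 0.1324] [0.0587 0.0614] mean [0.4829 0.1324 0.0195] axis deg 72.2 ztop 0.0238
vise zmax [0.00236191 0.19299799 1.05554475]
```

View pics/crop.png

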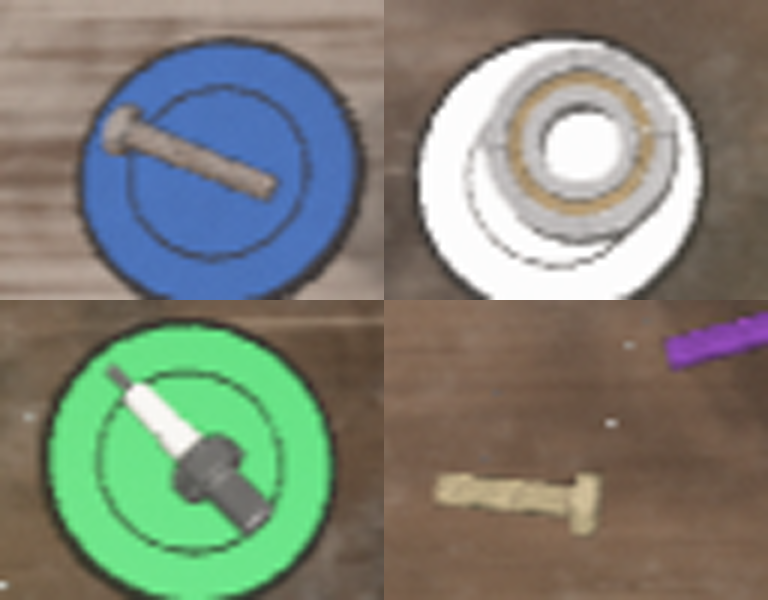

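The crop confirms all four choices: dark bolt on blue with its head to the left, bearing on white off-centre, white plug on green, and pale bolt with its head to the right. I'll go for the dark bolt first.

Emit:
{"name": "move_arm", "arguments": {
  "series": [
    {"xyz": [0.372, -0.184, 0], "rotation": [0, 0, -84.3], "jaw": 0.2},
    {"xyz": [0.372, -0.184, 0], "rotation": [0, 0, -84.3], "jaw": 0.2},
    {"xyz": [0.372, -0.184, 0], "rotation": [0, 0, -84.3], "jaw": 0.2},
    {"xyz": [0.372, -0.184, 0], "rotation": [0, 0, -84.3], "jaw": 0.2},
    {"xyz": [0.372, -0.184, 0], "rotation": [0, 0, -84.3], "jaw": 0.2},
    {"xyz": [0.372, -0.184, 0], "rotation": [0, 0, -84.3], "jaw": 0.2},
    {"xyz": [0.372, -0.184, 0], "rotation": [0, 0, -84.3], "jaw": 0.2},
    {"xyz": [0.372, -0.184, 0], "rotation": [0, 0, -84.3], "jaw": 0.2},
    {"xyz": [0.372, -0.184, 0], "rotation": [0, 0, -84.3], "jaw": 0.2},
    {"xyz": [0.372, -0.184, 0], "rotation": [0, 0, -84.3], "jaw": 0.2},
    {"xyz": [0.372, -0.184, -0.05], "rotation": [0, 0, -84.3], "jaw": 0.2},
    {"xyz": [0.372, -0.184, -0.1], "rotation": [0, 0, -84.3], "jaw": 0.2}
  ],
  "grip_force": 15
}}

```text
time_s: 1.85
position: [0.625, 0.3055, 0.1623]
tool_rot: [[0.369, 0.929, 0.009], [0.929, -0.369, 0.002], [0.005, 0.007, -1.0]]
force: [0.5, 0.7, -1.1]
width: 0.0558
grasp_force: 0.0
```

```bash
python3 - <<'E'
from h import *
s=r.read_state(); print(s["time_s"],s["position"],s["tool_rot"].round(3) if hasattr(s["tool_rot"],"round") else s["tool_rot"],s["width"])
E
```

```text
1.85 [0.62501053 0.30547229 0.16227607] [[ 0.369  0.929  0.009]
 [ 0.929 -0.369  0.002]
 [ 0.005  0.007 -1.   ]] 0.05584644783189681
```

Emit:
{"name": "move_arm", "arguments": {
  "series": [
    {"xyz": [0, 0, -0.03], "rotation": [0, 0, 0], "jaw": 0.2},
    {"xyz": [0, 0, -0.06], "rotation": [0, 0, 0], "jaw": 0.2},
    {"xyz": [0, 0, -0.085], "rotation": [0, 0, 0], "jaw": 0.2},
    {"xyz": [0, 0, -0.1], "rotation": [0, 0, 0], "jaw": 0.2},
    {"xyz": [0, 0, -0.109], "rotation": [0, 0, 0], "jaw": 0.2},
    {"xyz": [0, 0, -0.109], "rotation": [0, 0, 0], "jaw": 0.2},
    {"xyz": [0, 0, -0.109], "rotation": [0, 0, 0], "jaw": 0.2}
  ]
}}

```text
time_s: 2.43
position: [0.6202, 0.307, 0.0516]
tool_rot: [[0.36, 0.933, 0.0], [0.933, -0.36, 0.0], [0.0, 0.0, -1.0]]
force: [1.1, 1.0, 1.2]
width: 0.0561
grasp_force: 0.0
```

Emit:
{"name": "move_arm", "arguments": {
  "series": [
    {"xyz": [0, 0, -0.01], "rotation": [0, 0, 0], "jaw": 0.2},
    {"xyz": [0, 0, -0.018], "rotation": [0, 0, 0], "jaw": 0.2},
    {"xyz": [0, 0, -0.018], "rotation": [0, 0, 0], "jaw": 0.2},
    {"xyz": [0, 0, -0.018], "rotation": [0, 0, 0], "jaw": -1},
    {"xyz": [0, 0, -0.018], "rotation": [0, 0, 0], "jaw": -1},
    {"xyz": [0, 0, -0.018], "rotation": [0, 0, 0], "jaw": -1},
    {"xyz": [0, 0, -0.018], "rotation": [0, 0, 0], "jaw": -1},
    {"xyz": [0, 0, -0.018], "rotation": [0, 0, 0], "jaw": -1},
    {"xyz": [0, 0, -0.018], "rotation": [0, 0, 0], "jaw": -1},
    {"xyz": [0, 0, -0.018], "rotation": [0, 0, 0], "jaw": -1}
  ]
}}

```text
time_s: 3.27
position: [0.6201, 0.307, 0.0335]
tool_rot: [[0.36, 0.933, 0.0], [0.933, -0.36, 0.0], [0.0, 0.0, -1.0]]
force: [0.2, -1.0, 1.2]
width: 0.0149
grasp_force: 15.0
```

Emit:
{"name": "move_arm", "arguments": {
  "series": [
    {"xyz": [0, 0, 0.03], "rotation": [0, 0, 0], "jaw": -1},
    {"xyz": [0, 0, 0.06], "rotation": [0, 0, 0], "jaw": -1},
    {"xyz": [0, 0, 0.08], "rotation": [0, 0, 0], "jaw": -1},
    {"xyz": [-0.17, -0.314, 0.08], "rotation": [0, 0, 0], "jaw": -1},
    {"xyz": [-0.17, -0.314, 0.08], "rotation": [0, 0, 0], "jaw": -1},
    {"xyz": [-0.17, -0.314, 0.08], "rotation": [0, 0, 0], "jaw": -1},
    {"xyz": [-0.17, -0.314, 0.08], "rotation": [0, 0, 0], "jaw": -1},
    {"xyz": [-0.17, -0.314, 0.08], "rotation": [0, 0, 0], "jaw": -1},
    {"xyz": [-0.17, -0.314, 0.08], "rotation": [0, 0, 0], "jaw": -1},
    {"xyz": [-0.17, -0.314, 0.08], "rotation": [0, 0, 0], "jaw": -1},
    {"xyz": [-0.17, -0.314, 0.08], "rotation": [0, 0, 0], "jaw": -1},
    {"xyz": [-0.17, -0.314, 0.08], "rotation": [0, 0, 0], "jaw": -1}
  ]
}}

```text
time_s: 4.27
position: [0.4477, -0.0095, 0.1134]
tool_rot: [[0.361, 0.933, -0.001], [0.933, -0.361, -0.001], [-0.001, -0.001, -1.0]]
force: [0.6, 0.1, 0.2]
width: 0.0147
grasp_force: 14.9
```

Emit:
{"name": "move_arm", "arguments": {
  "series": [
    {"xyz": [0, 0, 0], "rotation": [0, 0, 0], "jaw": -1},
    {"xyz": [0, 0, 0], "rotation": [0, 0, 0], "jaw": -1}
  ]
}}

```text
time_s: 4.43
position: [0.4498, -0.0081, 0.1137]
tool_rot: [[0.363, 0.932, 0.001], [0.932, -0.363, 0.0], [0.0, 0.001, -1.0]]
force: [0.3, 0.2, 0.5]
width: 0.0149
grasp_force: 14.9
```

Emit:
{"name": "move_arm", "arguments": {
  "series": [
    {"xyz": [0, 0, -0.03], "rotation": [0, 0, 0], "jaw": -1},
    {"xyz": [0, 0, -0.055], "rotation": [0, 0, 0], "jaw": -1},
    {"xyz": [0, 0, -0.07], "rotation": [0, 0, 0], "jaw": -1},
    {"xyz": [0, 0, -0.078], "rotation": [0, 0, 0], "jaw": -1},
    {"xyz": [0, 0, -0.08], "rotation": [0, 0, 0], "jaw": -1},
    {"xyz": [0, 0, -0.08], "rotation": [0, 0, 0], "jaw": -1},
    {"xyz": [0, 0, -0.08], "rotation": [0, 0, 0], "jaw": -0.4},
    {"xyz": [0, 0, -0.08], "rotation": [0, 0, 0], "jaw": -0.4},
    {"xyz": [0, 0, -0.08], "rotation": [0, 0, 0], "jaw": 0},
    {"xyz": [0, 0, -0.05], "rotation": [0, 0, 0], "jaw": 0},
    {"xyz": [0, 0, -0.01], "rotation": [0, 0, 0], "jaw": 1},
    {"xyz": [0, 0, 0.03], "rotation": [0, 0, 0], "jaw": 1}
  ]
}}

```text
time_s: 5.43
position: [0.4491, -0.0069, 0.1445]
tool_rot: [[0.36, 0.933, -0.002], [0.933, -0.36, 0.001], [-0.0, -0.002, -1.0]]
force: [1.0, 0.3, -1.6]
width: 0.05
grasp_force: 0.0
```

Emit:
{"name": "move_arm", "arguments": {
  "series": [
    {"xyz": [0.033, 0.139, 0], "rotation": [0, 0, 0], "jaw": 1},
    {"xyz": [0.033, 0.139, 0], "rotation": [0, 0, 0], "jaw": 1},
    {"xyz": [0.033, 0.139, 0], "rotation": [0, 0, 0], "jaw": 1},
    {"xyz": [0.033, 0.139, 0], "rotation": [0, 0, 0], "jaw": 1},
    {"xyz": [0.033, 0.139, 0], "rotation": [0, 0, 0], "jaw": 1},
    {"xyz": [0.033, 0.139, -0.03], "rotation": [0, 0, 0], "jaw": 1},
    {"xyz": [0.033, 0.139, -0.055], "rotation": [0, 0, 0], "jaw": 1},
    {"xyz": [0.033, 0.139, -0.055], "rotation": [0, 0, 0], "jaw": 1},
    {"xyz": [0.033, 0.139, -0.055], "rotation": [0, 0, 0], "jaw": 1}
  ]
}}

```text
time_s: 6.18
position: [0.4819, 0.1312, 0.0879]
tool_rot: [[0.361, 0.933, -0.003], [0.933, -0.361, -0.0], [-0.001, -0.003, -1.0]]
force: [-0.7, -0.3, -0.2]
width: 0.0929
grasp_force: 0.0
```

```bash
python3 - <<'E'
from h import *
f=viewer.grab_frame("top"); save(f,"pics/top1.png")
cv2.imwrite("pics/c1.png",cv2.resize(f["pixels"][140:360,120:500],(760,440))[:,:,::-1])
part(f,"dark_bolt",(325,280),.009)
E
```

```text
dark_bolt p0.67 n143 pixd 3.5 rect [ 0.4457 -0.0087] [0.0535 0.0153] mean [ 0.4481 -0.0071  0.0161] axis deg 69.0 ztop 0.0231
```

View pics/c1.png

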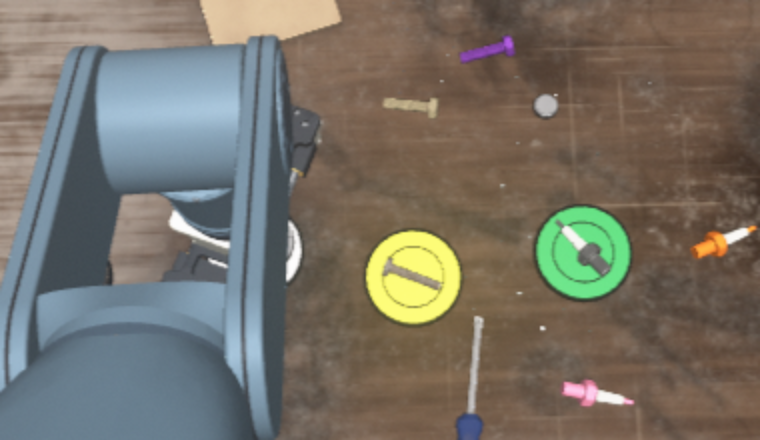

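The dark bolt lies centred on yellow at crop (412,276). Next is the bearing.

Emit:
{"name": "move_arm", "arguments": {
  "series": [
    {"xyz": [0, 0, -0.03], "rotation": [0, 0, 0], "jaw": 1},
    {"xyz": [0, 0, -0.045], "rotation": [0, 0, 0], "jaw": 1},
    {"xyz": [0, 0, -0.054], "rotation": [0, 0, 0], "jaw": 1},
    {"xyz": [0, 0, -0.054], "rotation": [0, 0, 0], "jaw": 1},
    {"xyz": [0, 0, -0.054], "rotation": [0, 0, 0], "jaw": -1},
    {"xyz": [0, 0, -0.054], "rotation": [0, 0, 0], "jaw": -1},
    {"xyz": [0, 0, -0.054], "rotation": [0, 0, 0], "jaw": -1},
    {"xyz": [0, 0, -0.054], "rotation": [0, 0, 0], "jaw": -1},
    {"xyz": [0, 0, -0.054], "rotation": [0, 0, 0], "jaw": -1},
    {"xyz": [0, 0, -0.054], "rotation": [0, 0, 0], "jaw": -1}
  ],
  "grip_force": 30
}}

```text
time_s: 7.12
position: [0.4838, 0.1319, 0.035]
tool_rot: [[0.36, 0.933, 0.002], [0.933, -0.36, -0.0], [0.001, 0.002, -1.0]]
force: [0.1, -0.7, 3.8]
width: 0.0599
grasp_force: 30.0
```

Emit:
{"name": "move_arm", "arguments": {
  "series": [
    {"xyz": [0, 0, 0.02], "rotation": [0, 0, 0], "jaw": -1},
    {"xyz": [0, 0, 0.05], "rotation": [0, 0, 0], "jaw": -1},
    {"xyz": [0, 0, 0.08], "rotation": [0, 0, 0], "jaw": -1},
    {"xyz": [0.02, 0.025, 0.08], "rotation": [0, 0, 0], "jaw": -1},
    {"xyz": [0.045, 0.057, 0.08], "rotation": [0, 0, 0], "jaw": -1},
    {"xyz": [0.07, 0.088, 0.08], "rotation": [0, 0, 0], "jaw": -1},
    {"xyz": [0.095, 0.12, 0.08], "rotation": [0, 0, 0], "jaw": -1},
    {"xyz": [0.115, 0.145, 0.08], "rotation": [0, 0, 0], "jaw": -1},
    {"xyz": [0.13, 0.163, 0.08], "rotation": [0, 0, 0], "jaw": -1},
    {"xyz": [0.13, 0.163, 0.08], "rotation": [0, 0, 0], "jaw": -1},
    {"xyz": [0.13, 0.163, 0.08], "rotation": [0, 0, 0], "jaw": -1}
  ]
}}

```text
time_s: 8.03
position: [0.6124, 0.2957, 0.1129]
tool_rot: [[0.359, 0.934, -0.002], [0.934, -0.359, -0.001], [-0.002, -0.002, -1.0]]
force: [-0.9, -1.6, -2.6]
width: 0.0603
grasp_force: 30.0
```

Emit:
{"name": "move_arm", "arguments": {
  "series": [
    {"xyz": [0, 0, -0.03], "rotation": [0, 0, 0], "jaw": -1},
    {"xyz": [0, 0, -0.055], "rotation": [0, 0, 0], "jaw": -1},
    {"xyz": [0, 0, -0.07], "rotation": [0, 0, 0], "jaw": -1},
    {"xyz": [0, 0, -0.077], "rotation": [0, 0, 0], "jaw": -1},
    {"xyz": [0, 0, -0.08], "rotation": [0, 0, 0], "jaw": -1},
    {"xyz": [0, 0, -0.08], "rotation": [0, 0, 0], "jaw": -1},
    {"xyz": [0, 0, -0.08], "rotation": [0, 0, 0], "jaw": -1}
  ]
}}

```text
time_s: 8.62
position: [0.6128, 0.2942, 0.035]
tool_rot: [[0.361, 0.933, 0.0], [0.933, -0.361, -0.0], [0.0, 0.0, -1.0]]
force: [0.3, 0.2, -2.9]
width: 0.0606
grasp_force: 30.0
```

Emit:
{"name": "move_arm", "arguments": {
  "series": [
    {"xyz": [0, 0, 0], "rotation": [0, 0, 0], "jaw": 0.5},
    {"xyz": [0, 0, 0], "rotation": [0, 0, 0], "jaw": 0.7},
    {"xyz": [0, 0, 0], "rotation": [0, 0, 0], "jaw": 1},
    {"xyz": [0, 0, 0], "rotation": [0, 0, 0], "jaw": 1},
    {"xyz": [0, 0, 0.03], "rotation": [0, 0, 0], "jaw": 1},
    {"xyz": [0, 0, 0.06], "rotation": [0, 0, 0], "jaw": 1},
    {"xyz": [0, 0, 0.1], "rotation": [0, 0, 0], "jaw": 1},
    {"xyz": [-0.03, -0.03, 0.11], "rotation": [0, 0, 0], "jaw": 1},
    {"xyz": [-0.05, -0.06, 0.11], "rotation": [0, 0, 0], "jaw": 1},
    {"xyz": [-0.07, -0.1, 0.11], "rotation": [0, 0, 0], "jaw": 1},
    {"xyz": [-0.09, -0.14, 0.11], "rotation": [0, 0, 0], "jaw": 1}
  ]
}}

```text
time_s: 9.53
position: [0.5248, 0.1597, 0.145]
tool_rot: [[0.358, 0.934, 0.002], [0.934, -0.358, 0.0], [0.001, 0.002, -1.0]]
force: [-0.2, -0.7, -0.1]
width: 0.0929
grasp_force: 0.0
```

```bash
python3 - <<'E'
from h import *
f=viewer.grab_frame("top"); save(f,"pics/top2.png")
vv,uu=np.mgrid[235:298,380:444]; u=uu.ravel();v=vv.ravel(); W=world(f,u,v)
k=(np.hypot(W[:,0]-.4686,W[:,1]+.1758)<.046)
print("mat z",np.median(W[k,2]))
hsv=cv2.cvtColor(f["pixels"],cv2.COLOR_RGB2HSV)
P=W[k&(W[:,2]>.0105)][:,:2].astype(np.float32)
q=cv2.minAreaRect(P);print(q)
Z=W[k&(W[:,2]>.0105)]
ax=cv2.fitLine(P,cv2.DIST_L2,0,.01,.01).ravel();t=(P-ax[2:])@ax[:2]; print(ax,np.degrees(np.arctan2(ax[1],ax[0])),t.min(),t.max(),len(P))
n=np.array([-ax[1],ax[0]])
for a in np.arange(-.045,.045,.006):
    m=(t>=a)&(t<a+.006)
    if m.any(): w=(P[m]-ax[2:])@n; print(round(a,3),w.min().round(4),w.max().round(4),Z[m,2].max().round(4),(ax[2:]+ax[:2]*(a+.003)).round(4))
part(f,"bearing",(168,195),.012)
E
```

```text
mat z 0.005711082422469538
((0.47175270318984985, -0.1834906041622162), (0.08480775356292725, 0.04246572405099869), 37.54069519042969)
[ 0.7872827   0.6165922   0.46619007 -0.1762506 ] 38.067703 -0.042342026 0.042419203 240
-0.045 0.007 0.007 0.0109 [ 0.4331 -0.2021]
-0.039 -0.0255 -0.0255 0.0111 [ 0.4378 -0.1984]
-0.033 -0.0011 -0.0011 0.0125 [ 0.4426 -0.1947]
-0.027 -0.0063 0.007 0.0299 [ 0.4473 -0.191 ]
-0.021 -0.0302 0.0054 0.0284 [ 0.452  -0.1873]
-0.015 -0.0057 0.0047 0.0276 [ 0.4567 -0.1836]
-0.009 -0.0133 0.0118 0.0318 [ 0.4615 -0.18  ]
-0.003 -0.0125 0.0121 0.0311 [ 0.4662 -0.1763]
0.003 -0.0101 0.0075 0.0267 [ 0.4709 -0.1726]
0.009 -0.0305 0.0045 0.0226 [ 0.4756 -0.1689]
0.015 -0.0058 0.0047 0.0188 [ 0.4804 -0.1652]
0.021 -0.0058 0.0044 0.0171 [ 0.4851 -0.1615]
0.027 -0.0039 0.0033 0.0155 [ 0.4898 -0.1578]
0.033 -0.0051 -0.0005 0.0128 [ 0.4945 -0.1541]
0.039 -0.0031 0.0016 0.0126 [ 0.4993 -0.1504]
bearing p0.72 n363 pixd 8.8 rect [0.601  0.3037] [0.0589 0.0349] mean [0.6001 0.303  0.0192] axis deg 50.6 ztop 0.0236
```

Emit:
{"name": "move_arm", "arguments": {
  "series": [
    {"xyz": [-0.057, -0.33, 0], "rotation": [0, 0, -30.8], "jaw": 0.3},
    {"xyz": [-0.057, -0.33, 0], "rotation": [0, 0, -30.8], "jaw": 0.3},
    {"xyz": [-0.057, -0.33, 0], "rotation": [0, 0, -30.8], "jaw": 0.3},
    {"xyz": [-0.057, -0.33, 0], "rotation": [0, 0, -30.8], "jaw": 0.3},
    {"xyz": [-0.057, -0.33, 0], "rotation": [0, 0, -30.8], "jaw": 0.3},
    {"xyz": [-0.057, -0.33, 0], "rotation": [0, 0, -30.8], "jaw": 0.3},
    {"xyz": [-0.057, -0.33, 0], "rotation": [0, 0, -30.8], "jaw": 0.3},
    {"xyz": [-0.057, -0.33, 0], "rotation": [0, 0, -30.8], "jaw": 0.3},
    {"xyz": [-0.057, -0.33, 0], "rotation": [0, 0, -30.8], "jaw": 0.3},
    {"xyz": [-0.057, -0.33, 0], "rotation": [0, 0, -30.8], "jaw": 0.3},
    {"xyz": [-0.057, -0.33, 0], "rotation": [0, 0, -30.8], "jaw": 0.3},
    {"xyz": [-0.057, -0.33, 0], "rotation": [0, 0, -30.8], "jaw": 0.3}
  ]
}}

```text
time_s: 10.63
position: [0.4691, -0.1682, 0.1443]
tool_rot: [[0.786, 0.618, -0.0], [0.618, -0.786, 0.001], [0.0, -0.001, -1.0]]
force: [0.3, -0.1, 0.3]
width: 0.0604
grasp_force: 0.0
```

```bash
python3 - <<'E'
from h import *
f=viewer.grab_frame("top"); save(f,"pics/top3.png")
print(r.read_state()["position"])
P=part(f,"bearing",(168,195),.012)
m=mats(f)
for n in ("mat_blue","mat_white"): print(n,m[n][0].round(4),np.round(m[n][1],1))
cv2.imwrite("pics/c3.png",cv2.resize(f["pixels"][140:360,120:500],(760,440))[:,:,::-1])
E
```

```text
[ 0.46909313 -0.16795523  0.14428976]
bearing p0.69 n239 pixd 68.2 rect [0.6099 0.1588] [0.0298 0.0325] mean [0.6086 0.1584 0.0304] axis deg 116.5 ztop 0.0372
mat_blue [0.6136 0.2955 0.006 ] [42.  45.1]
mat_white [0.4758 0.1402 0.006 ] [44.8 46.3]
```

View pics/c3.png

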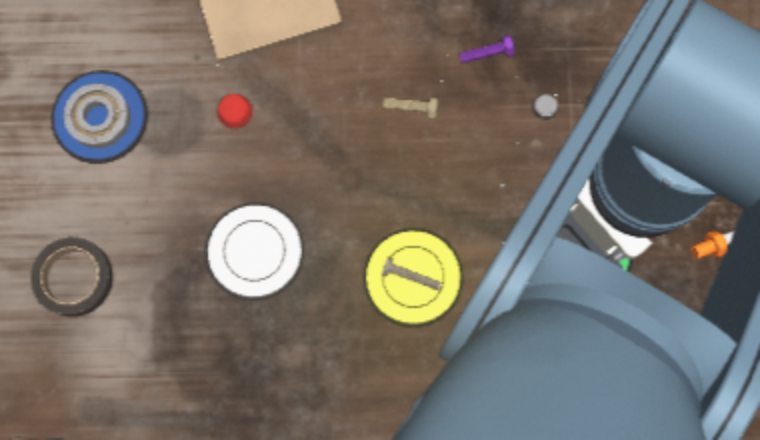

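Emit:
{"name": "move_arm", "arguments": {
  "series": [
    {"xyz": [-0.0026, -0.008, -0.03], "rotation": [0, 0, 0], "jaw": 0.3},
    {"xyz": [-0.0026, -0.008, -0.06], "rotation": [0, 0, 0], "jaw": 0.3},
    {"xyz": [-0.0026, -0.008, -0.075], "rotation": [0, 0, 0], "jaw": 0.3},
    {"xyz": [-0.0026, -0.008, -0.075], "rotation": [0, 0, 0], "jaw": 0.3},
    {"xyz": [-0.0026, -0.008, -0.075], "rotation": [0, 0, 0], "jaw": 0.3}
  ]
}}

```text
time_s: 11.15
position: [0.466, -0.1762, 0.0689]
tool_rot: [[0.786, 0.618, -0.002], [0.618, -0.786, 0.001], [-0.001, -0.002, -1.0]]
force: [-0.4, -1.0, 0.4]
width: 0.0605
grasp_force: 0.0
```

Emit:
{"name": "move_arm", "arguments": {
  "series": [
    {"xyz": [0, 0, -0.02], "rotation": [0, 0, 0], "jaw": 0.3},
    {"xyz": [0, 0, -0.035], "rotation": [0, 0, 0], "jaw": 0.3},
    {"xyz": [0, 0, -0.035], "rotation": [0, 0, 0], "jaw": 0.3},
    {"xyz": [0, 0, -0.035], "rotation": [0, 0, 0], "jaw": -1},
    {"xyz": [0, 0, -0.035], "rotation": [0, 0, 0], "jaw": -1},
    {"xyz": [0, 0, -0.035], "rotation": [0, 0, 0], "jaw": -1},
    {"xyz": [0, 0, -0.035], "rotation": [0, 0, 0], "jaw": -1},
    {"xyz": [0, 0, -0.035], "rotation": [0, 0, 0], "jaw": -1},
    {"xyz": [0, 0, -0.035], "rotation": [0, 0, 0], "jaw": -1}
  ],
  "grip_force": 15
}}

```text
time_s: 11.9
position: [0.4664, -0.1778, 0.0348]
tool_rot: [[0.787, 0.617, 0.001], [0.617, -0.787, -0.001], [0.0, 0.001, -1.0]]
force: [-0.0, -0.3, 0.2]
width: 0.0249
grasp_force: 2.2
```

Emit:
{"name": "move_arm", "arguments": {
  "series": [
    {"xyz": [0, 0, 0], "rotation": [0, 0, 0], "jaw": -1},
    {"xyz": [0, 0, 0], "rotation": [0, 0, 0], "jaw": -1},
    {"xyz": [0, 0, 0.02], "rotation": [0, 0, 0], "jaw": -1},
    {"xyz": [0, 0, 0.05], "rotation": [0, 0, 0], "jaw": -1},
    {"xyz": [0, 0, 0.08], "rotation": [0, 0, 0], "jaw": -1},
    {"xyz": [0.001, 0.035, 0.08], "rotation": [0, 0, 0], "jaw": -1},
    {"xyz": [0.002, 0.07, 0.08], "rotation": [0, 0, 0], "jaw": -1},
    {"xyz": [0.002, 0.105, 0.08], "rotation": [0, 0, 0], "jaw": -1},
    {"xyz": [0.003, 0.14, 0.08], "rotation": [0, 0, 0], "jaw": -1},
    {"xyz": [0.003, 0.175, 0.08], "rotation": [0, 0, 0], "jaw": -1},
    {"xyz": [0.004, 0.21, 0.08], "rotation": [0, 0, 0], "jaw": -1},
    {"xyz": [0.004, 0.244, 0.08], "rotation": [0, 0, 0], "jaw": -1}
  ]
}}

```text
time_s: 12.9
position: [0.4697, 0.0681, 0.1142]
tool_rot: [[0.787, 0.617, -0.0], [0.617, -0.787, 0.0], [-0.0, -0.0, -1.0]]
force: [-0.2, 0.2, -1.0]
width: 0.0242
grasp_force: 15.0
```

Emit:
{"name": "move_arm", "arguments": {
  "series": [
    {"xyz": [0, 0.03, 0], "rotation": [0, 0, 0], "jaw": -1},
    {"xyz": [0, 0.06, 0], "rotation": [0, 0, 0], "jaw": -1},
    {"xyz": [0, 0.07, 0], "rotation": [0, 0, 0], "jaw": -1},
    {"xyz": [0, 0.07, 0], "rotation": [0, 0, 0], "jaw": -1},
    {"xyz": [0, 0.07, 0], "rotation": [0, 0, 0], "jaw": -1}
  ]
}}

```text
time_s: 13.32
position: [0.4699, 0.1362, 0.114]
tool_rot: [[0.786, 0.618, -0.001], [0.618, -0.786, -0.001], [-0.001, 0.0, -1.0]]
force: [0.3, -0.4, 0.3]
width: 0.0239
grasp_force: 15.0
```

Lower, release, rise, and go toward the pale bolt.

Emit:
{"name": "move_arm", "arguments": {
  "series": [
    {"xyz": [0, 0, -0.03], "rotation": [0, 0, 0], "jaw": -1},
    {"xyz": [0, 0, -0.055], "rotation": [0, 0, 0], "jaw": -1},
    {"xyz": [0, 0, -0.07], "rotation": [0, 0, 0], "jaw": -1},
    {"xyz": [0, 0, -0.077], "rotation": [0, 0, 0], "jaw": -1},
    {"xyz": [0, 0, -0.08], "rotation": [0, 0, 0], "jaw": -1},
    {"xyz": [0, 0, -0.08], "rotation": [0, 0, 0], "jaw": -1},
    {"xyz": [0, 0, -0.08], "rotation": [0, 0, 0], "jaw": -0.4},
    {"xyz": [0, 0, -0.08], "rotation": [0, 0, 0], "jaw": -0.2},
    {"xyz": [0, 0, -0.08], "rotation": [0, 0, 0], "jaw": 0.2},
    {"xyz": [0, 0, -0.05], "rotation": [0, 0, 0], "jaw": 0.2},
    {"xyz": [0, 0, -0.01], "rotation": [0, 0, 0], "jaw": 0.2},
    {"xyz": [0, 0, 0.03], "rotation": [0, 0, 0], "jaw": 0.2}
  ]
}}

```text
time_s: 14.32
position: [0.4692, 0.1361, 0.1451]
tool_rot: [[0.787, 0.617, -0.003], [0.617, -0.787, -0.0], [-0.002, -0.001, -1.0]]
force: [0.5, 0.3, -0.2]
width: 0.054
grasp_force: 0.0
```

Emit:
{"name": "move_arm", "arguments": {
  "series": [
    {"xyz": [0.148, -0.152, 0], "rotation": [0, 0, 43.9], "jaw": 0.1},
    {"xyz": [0.148, -0.152, 0], "rotation": [0, 0, 43.9], "jaw": 0.1},
    {"xyz": [0.148, -0.152, 0], "rotation": [0, 0, 43.9], "jaw": 0.1},
    {"xyz": [0.148, -0.152, 0], "rotation": [0, 0, 43.9], "jaw": 0.1},
    {"xyz": [0.148, -0.152, 0], "rotation": [0, 0, 43.9], "jaw": 0.1},
    {"xyz": [0.148, -0.152, 0], "rotation": [0, 0, 43.9], "jaw": 0.1},
    {"xyz": [0.148, -0.152, 0], "rotation": [0, 0, 43.9], "jaw": 0.1},
    {"xyz": [0.148, -0.152, 0], "rotation": [0, 0, 43.9], "jaw": 0.1},
    {"xyz": [0.148, -0.152, 0], "rotation": [0, 0, 43.9], "jaw": 0.1},
    {"xyz": [0.148, -0.152, -0.03], "rotation": [0, 0, 43.9], "jaw": 0.1},
    {"xyz": [0.148, -0.152, -0.05], "rotation": [0, 0, 43.9], "jaw": 0.1},
    {"xyz": [0.148, -0.152, -0.05], "rotation": [0, 0, 43.9], "jaw": 0.1}
  ]
}}

```text
time_s: 15.32
position: [0.6143, -0.0136, 0.0906]
tool_rot: [[0.14, 0.99, -0.008], [0.99, -0.14, 0.002], [0.001, -0.008, -1.0]]
force: [-0.7, -0.0, -0.9]
width: 0.0509
grasp_force: 0.0
```

```bash
python3 - <<'E'
from h import *
f=viewer.grab_frame("top"); g=viewer.grab_frame("side")
s=r.read_state();print(s["position"],s["tool_rot"].round(3))
def clip(f,a,b,c,d): return cv2.resize(f["pixels"][a:b,c:d],(400,400))
cv2.imwrite("pics/c4.png",np.hstack([clip(f,140,320,140,320),clip(g,170,350,250,430)])[:,:,::-1])
E
```

```text
[ 0.61706581 -0.01433117  0.09435183] [[ 0.139  0.99  -0.002]
 [ 0.99  -0.139  0.   ]
 [ 0.    -0.002 -1.   ]]
```

View pics/c4.png

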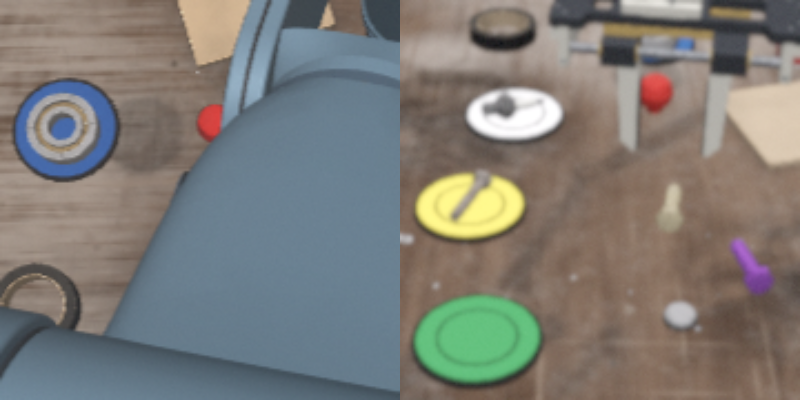

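The side crop shows the plug lying on white at (510,105) and the pale bolt at (670,207) between the fingers. I'll descend and grip.

Emit:
{"name": "move_arm", "arguments": {
  "series": [
    {"xyz": [0.001, -0.001, -0.03], "rotation": [0, 0, 0], "jaw": 0.1},
    {"xyz": [0.001, -0.001, -0.05], "rotation": [0, 0, 0], "jaw": 0.1},
    {"xyz": [0.001, -0.001, -0.06], "rotation": [0, 0, 0], "jaw": 0.1},
    {"xyz": [0.001, -0.001, -0.066], "rotation": [0, 0, 0], "jaw": 0.1},
    {"xyz": [0.001, -0.001, -0.066], "rotation": [0, 0, 0], "jaw": 0.1},
    {"xyz": [0.001, -0.001, -0.066], "rotation": [0, 0, 0], "jaw": -1},
    {"xyz": [0.001, -0.001, -0.066], "rotation": [0, 0, 0], "jaw": -1},
    {"xyz": [0.001, -0.001, -0.066], "rotation": [0, 0, 0], "jaw": -1},
    {"xyz": [0.001, -0.001, -0.066], "rotation": [0, 0, 0], "jaw": -1},
    {"xyz": [0.001, -0.001, -0.066], "rotation": [0, 0, 0], "jaw": -1},
    {"xyz": [0.001, -0.001, -0.066], "rotation": [0, 0, 0], "jaw": -1},
    {"xyz": [0.001, -0.001, -0.066], "rotation": [0, 0, 0], "jaw": -1}
  ]
}}

```text
time_s: 16.42
position: [0.6194, -0.0167, 0.0289]
tool_rot: [[0.139, 0.99, 0.001], [0.99, -0.139, -0.0], [-0.0, 0.001, -1.0]]
force: [0.2, -0.7, 3.5]
width: 0.0187
grasp_force: 14.9
```

Emit:
{"name": "move_arm", "arguments": {
  "series": [
    {"xyz": [0, 0, 0.02], "rotation": [0, 0, 0], "jaw": -1},
    {"xyz": [0, 0, 0.05], "rotation": [0, 0, 0], "jaw": -1},
    {"xyz": [0, 0, 0.08], "rotation": [0, 0, 0], "jaw": -1},
    {"xyz": [-0.02, -0.022, 0.08], "rotation": [0, 0, 0], "jaw": -1},
    {"xyz": [-0.045, -0.049, 0.08], "rotation": [0, 0, 0], "jaw": -1},
    {"xyz": [-0.07, -0.076, 0.08], "rotation": [0, 0, 0], "jaw": -1},
    {"xyz": [-0.095, -0.103, 0.08], "rotation": [0, 0, 0], "jaw": -1},
    {"xyz": [-0.12, -0.13, 0.08], "rotation": [0, 0, 0], "jaw": -1},
    {"xyz": [-0.14, -0.151, 0.08], "rotation": [0, 0, 0], "jaw": -1},
    {"xyz": [-0.151, -0.163, 0.08], "rotation": [0, 0, 0], "jaw": -1},
    {"xyz": [-0.151, -0.163, 0.08], "rotation": [0, 0, 0], "jaw": -1},
    {"xyz": [-0.151, -0.163, 0.08], "rotation": [0, 0, 0], "jaw": -1}
  ]
}}

```text
time_s: 17.42
position: [0.4678, -0.1801, 0.1084]
tool_rot: [[0.142, 0.99, 0.0], [0.99, -0.142, 0.0], [0.0, 0.0, -1.0]]
force: [0.5, 0.4, -0.4]
width: 0.0187
grasp_force: 14.9
```

Emit:
{"name": "move_arm", "arguments": {
  "series": [
    {"xyz": [0, 0, -0.03], "rotation": [0, 0, 0], "jaw": -1},
    {"xyz": [0, 0, -0.055], "rotation": [0, 0, 0], "jaw": -1},
    {"xyz": [0, 0, -0.067], "rotation": [0, 0, 0], "jaw": -1},
    {"xyz": [0, 0, -0.073], "rotation": [0, 0, 0], "jaw": -1},
    {"xyz": [0, 0, -0.073], "rotation": [0, 0, 0], "jaw": -1},
    {"xyz": [0, 0, -0.073], "rotation": [0, 0, 0], "jaw": -1},
    {"xyz": [0, 0, -0.073], "rotation": [0, 0, 0], "jaw": -0.5},
    {"xyz": [0, 0, -0.073], "rotation": [0, 0, 0], "jaw": -0.3},
    {"xyz": [0, 0, -0.073], "rotation": [0, 0, 0], "jaw": 0.1},
    {"xyz": [0, 0, -0.04], "rotation": [0, 0, 0], "jaw": 0.1},
    {"xyz": [0, 0, 0], "rotation": [0, 0, 0], "jaw": 0.1},
    {"xyz": [0, 0, 0.04], "rotation": [0, 0, 0], "jaw": 0.1}
  ]
}}

```text
time_s: 18.42
position: [0.4674, -0.1792, 0.1493]
tool_rot: [[0.139, 0.99, -0.002], [0.99, -0.139, 0.001], [0.001, -0.002, -1.0]]
force: [0.8, -0.2, 0.2]
width: 0.0499
grasp_force: 0.0
```

Emit:
{"name": "move_arm", "arguments": {
  "series": [
    {"xyz": [0, -0.04, 0.03], "rotation": [0, 0, 0], "jaw": 0.1},
    {"xyz": [0, -0.08, 0.06], "rotation": [0, 0, 0], "jaw": 0.1},
    {"xyz": [-0.03, -0.12, 0.08], "rotation": [0, 0, 0], "jaw": 0.1},
    {"xyz": [-0.06, -0.15, 0.08], "rotation": [0, 0, 0], "jaw": 0.1},
    {"xyz": [-0.08, -0.18, 0.08], "rotation": [0, 0, 0], "jaw": 0.1},
    {"xyz": [-0.08, -0.2, 0.08], "rotation": [0, 0, 0], "jaw": 0.1},
    {"xyz": [-0.08, -0.2, 0.08], "rotation": [0, 0, 0], "jaw": 0.1}
  ]
}}

```text
time_s: 19.0
position: [0.3857, -0.386, 0.2296]
tool_rot: [[0.145, 0.989, 0.001], [0.989, -0.145, -0.006], [-0.005, 0.001, -1.0]]
force: [0.8, 0.6, 0.3]
width: 0.0509
grasp_force: 0.0
```

```bash
python3 - <<'E'
from h import *
f=viewer.grab_frame("top"); 
part(f,"dark_bolt",(325,280),.009);part(f,"pale_bolt",(411,266),.009);part(f,"spark_plug",(249,262),.009);part(f,"bearing",(167,197),.012)
for n in ("red_knob","bottle_cap"):
    for m in viewer.mark_of(f,n)[:2]: print(n,cam2w(f,m["xyz"]).round(3))
cv2.imwrite("pics/c5.png",cv2.resize(f["pixels"][150:330,130:450],(800,450),interpolation=cv2.INTER_CUBIC)[:,:,::-1])
E
```

```text
dark_bolt p0.60 n127 pixd 2.5 rect [ 0.4479 -0.0108] [0.0547 0.0119] mean [ 0.4472 -0.0099  0.0166] axis deg 69.1 ztop 0.0246
pale_bolt p0.76 n180 pixd 3.5 rect [ 0.4647 -0.1756] [0.0213 0.0536] mean [ 0.4667 -0.179   0.0187] axis deg 81.3 ztop 0.0252
spark_plug p0.61 n211 pixd 5.8 rect [0.4717 0.1396] [0.0612 0.0233] mean [0.4678 0.1342 0.0222] axis deg 38.5 ztop 0.0295
bearing p0.72 n692 pixd 0.8 rect [0.6108 0.2955] [0.0629 0.0603] mean [0.6109 0.2948 0.0194] axis deg 43.4 ztop 0.0239
red_knob [ 0.614  0.159 -0.002]
bottle_cap [ 0.614 -0.146 -0.   ]
```

View pics/c5.png

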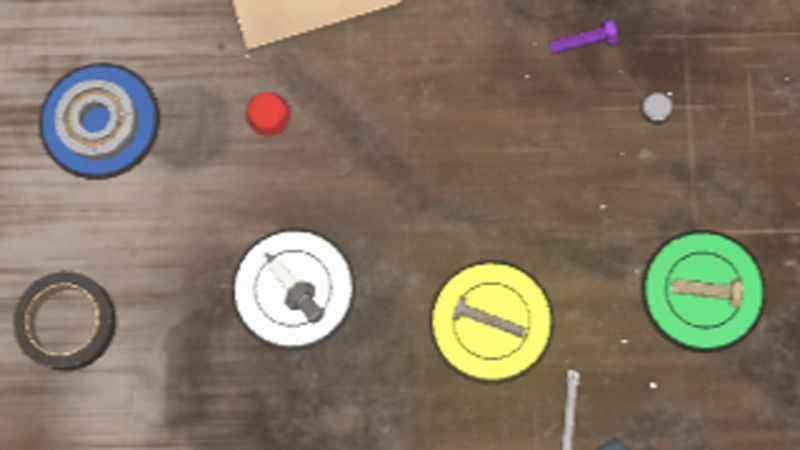

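All four parts are on their own mats, within about 5 mm of centre. I'll check the plug's tilt before handing in.

```bash
python3 - <<'E'
from h import *
f=viewer.grab_frame("top")
vv,uu=np.mgrid[235:298,217:281]; W=world(f,uu.ravel(),vv.ravel())
W=W[np.hypot(W[:,0]-.4758,W[:,1]-.1402)<.044]
d=np.array([np.cos(np.radians(38.3)),np.sin(np.radians(38.3))]); q=W[:,:2]-[.4758,.1402]; t=q@d; w=q@[-d[1],d[0]]
for a in np.arange(-.042,.045,.006):
    m=(t>=a)&(t<a+.006)&(abs(w)<.016); k=m&(W[:,2]>.0105)
    if k.any(): print(round(a,3),(w[k].max()-w[k].min()).round(4),np.median(w[k]).round(4),W[k,2].max().round(4))
E
```

```text
-0.036 0.0122 0.0001 0.0301
-0.03 0.0108 0.0004 0.0302
-0.024 0.0123 -0.0005 0.0285
-0.018 0.0241 -0.0005 0.0299
-0.012 0.0241 0.0008 0.0296
-0.006 0.0212 0.0002 0.0313
-0.0 0.0098 -0.0001 0.0223
0.006 0.0095 -0.0002 0.0234
0.012 0.0083 0.0005 0.0199
0.018 0.0149 -0.0002 0.0177
0.024 0.0063 0.0008 0.0136
0.03 0.0015 -0.0005 0.0113
0.036 0.0 0.0042 0.0119
```

```bash
python3 -c "
from h import *
print(ticket.close_job())"
```

```text
the job is handed in; nothing more can be done
None
```

The job is handed in: the bearing is on blue, the plug on white, the pale bolt on green and the dark bolt on yellow, each measured within about 5 mm of centre; the knob and cap did not move, and the one doubt is the plug, which rests at about 0.22 rad of tilt, right at the limit but the same as it lay at the start.

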